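# Switch the ball sorter to its other chute and feed it

## Robot

A 6-joint arm with a two-finger parallel gripper is mounted at the origin on a cart in front of the work surface, level with it; the furniture and walls round the work are solid. World frame = base frame: x ahead of the robot, y to its left, z up, the work surface at z = 0. Lengths are in m, angles in rad, forces in N, time in s.
With the tool pointing down it reaches from about 0.275 to 0.875 m from the base axis. Payload 12.5 kg.
Tool frame: the origin (TCP) lies midway between the tips of the shut fingers; the grasp point (between the pads) lies 19 mm behind it; z points along the fingers, x is the direction in which the jaws open and shut, and the axes are right-handed (so a half turn about z gives the same grasp; the last joint's range is limited). The gripper opens to 85 mm and grips with 20 to 120 N. Pads are 22 mm wide; open, the fingers measure 114 mm over their backs; the gripper's body (76 mm by 85 mm) begins 54 mm behind the grasp point. The pads swing forward as they close: fully open they stand 13 mm farther back than shut.
Start: joints at [1.124, 0.351, 1.652, -0, 1.139, -0.085], TCP at [0.195, 0.514, 0.201] pointing down, gripper open.
Joint ranges: [-2.75, 2.75], [-0.79, 2.1], [0.01, 2.65], [-1.57, 4.71], [0.07, 3.14], [-2.87, 2.87]. Speed limits (rad/s): [2.22, 2.22, 2.79, 3.14, 3.14, 3.14].

## Interface

Orientations are given as a unit quaternion [x, y, z, w].
In Python, from cell import r, cams, job_done, finder gives the robot as it stands.
- The arm moves only by the tool servo_tool, never from a script. Its argument "deltas" is a list of rows, each an object of numbers: "x", "y", "z": the shift along the world's x, y, z in mm; "ax", "ay", "az": the turn, a rotation vector about the world's x, y, z in rad; "hand": the opening, from 0 (shut) to 1 (fully open). In form: [{"x": .., "y": .., "z": .., "ax": .., "ay": .., "az": .., "hand": ..}, ...]. A call has 1 to 20 rows; each row shifts and turns the commanded pose from where the row before left it; what a row does not reach is not made up. A row lasts 1/12 s, in which the tool goes at most 41.7 mm and 7.16 degrees, less where a joint would pass 70% of its speed; a pose out of reach is approached as far as the arm can. A call is refused whole if a number of a shift passes 41.7 or a number of a turn 0.125, either way. A call with a gripper value outside its range is refused whole. The fingers move at their own pace and stop on an object; "squeeze" is the grip in N (left out, the last holds). Time passes only in rows, so rows that do not move let the fingers close. It gives the time, the measured TCP pose, the force and the opening at its end, in the units of the state.
- r.sense(): the state, without advancing time (a new reading comes with each control period).
- cams.grab_frame(name): name is "scene" or "top" or "wrist"; returns a dict with "image" (400x640x3 uint8, blue, green, red), "K" (3x3 intrinsics, pixels), "R" (3x3) and "t" (3): a world point X has camera coordinates R X + t; the wrist camera has in their place "T_tool_cam" (4x4, takes a point from camera to tool coordinates, whose origin is the TCP and whose axes are the tool frame's). Camera axes: x right, y down, z forward; pixel columns grow to the right and rows downward; lengths in m; the calibration is good to about 2 mm. A picture is of the moment at which its call begins: read the wrist's pose just before it. There is no depth.
- job_done(): hands the job in, once; it reports no verdict.
Trained networks look in the newest picture that a camera, given by its name, has taken for a name from the list of things; names that differ only in an ending like _2 or _b are one class to them, and where a whole thing is asked for, a point or a joint stands for the part that bears it (a point fixed in the world has none). Each returns a list of dicts, best first, with "conf" (0 to 1); they miss things now and then, are a little off and sometimes report something else, mostly with a low value. They report only what shows in the picture. A call takes as long as a camera call. They do not tell look-alikes from the thing itself.
- finder.find_in(camera, target): "centre" ([column, row] in pixels, amid what is visible of it).
The state is a dict: "clock": time; "joint_pos": joint angles; "qd": joint speeds; "tau": joint torques, N m; "eef_pos": TCP position; "tool_rot": TCP orientation; "contact_force": force on the tool from outside, world axes, zero at the start; "torque": the same for the moment, N m; "width": finger opening in m.
Only numpy, scipy, OpenCV 4.12 (cv2) and the standard library are available. Lean on these libraries where they do the work, as an engineer would, in place of code of your own. Each camera call takes 0.05 s, during which the arm holds its last target.

## Task

Switch the little ball sorter to its other chute: press down the raised end of the orange seesaw gate by its red finger pad until the gate has rocked fully over. Then push the yellow tab of the feed shutter sideways to the left, fully open, so that all four blue milling balls roll down the right-hand chute into the green box beneath it. Do it by pressing and pushing only: pick nothing up, do not touch the balls, leave the boxes and everything else where they are, and finish clear of it all.

Things in the scene. Friction and masses are not known exactly. Their poses are not given: they have to be found in the camera images.
- sorter: The sorter, fixed to the bench, about 225 x 362 x 217 mm (x, y, z). Origin on the bench surface under the gate's pivot; x points along the feed gutter to the back, y to the left chute, z up. Grey base plate 8 mm thick, x -80 to 60, y -120 to 120 mm. An aluminium upright 44 mm wide stands before the gate's middle at x -24 mm, top z 158 mm. Up to yawed 0.33 rad.
- gutter_back (a point): Top of the back end of the steel feed gutter, which runs along the sorter's x at y 0 from x 12 to 142 mm, 28 mm wide; its walls' top rises from z 151 (front) to 168 mm (back). The balls lie in it, below its walls' top but for 2 mm, behind the shutter.
- chute_right (a point): Middle of the top of the outer end of the right-hand white chute (sorter y -163 mm, z 89 mm). The chute is 40 mm wide in x and runs from under the gate's end (y -60 mm, top z about 110 mm) out to y -181 mm; the left chute mirrors it.
- gate (a joint): Orange seesaw trough, 160 mm long in the sorter's y, 31 mm wide, pivoting about the sorter's x axis at x 0, y 0, z 98 mm. Radians, stops at -0.25 and +0.25. Negative: left (+y) end down, as at the start (settled at -0.25); positive: right (-y) end down, so balls feed to the right-hand chute. It is top heavy: it rests at either stop and falls over by itself once past the middle. Light: about 0.3 N at a pad moves it.
- pad_right (a point): Centre of the top face of the red round finger pad (34 mm across, 6 mm thick, facing up) at the right (-y) end of the gate, on an arm 65 mm in front of the pivot axis (sorter x = -65 mm, 85 mm to the right of the pivot). Raised at the start, top at z about 131 mm; when the gate is fully over it is at z about 89 mm, having moved straight down to within 6 mm sideways.
- pad_left (a point): The same pad at the left (+y) end: down at the start (z about 89 mm), up at z about 131 mm once the gate is over.
- shutter (a joint): Feed shutter, a black blade across the gutter at sorter x = 45 mm. Metres: 0 to 0.004 at the start (shut), 0.038 at the stop; it slides along the sorter's +y (to the left). The balls pass from about 0.027. Takes about 1 N to push and stays where it is left.
- tab_top (a point): Centre of the top of the yellow tab of the shutter, an upright block 12 x 14 x 46 mm (x, y, z of the sorter). At z about 217 mm; the tab reaches down to z 171 mm, a few mm above the gutter's walls. Push it on its right (-y) face; it moves with the shutter.
- box_left: Small open blue box 68 x 64 x 46 mm under the mouth of the left chute, walls 3 mm, its floor sloping down to the front (4 to 13 mm high), loose. Origin at the centre of its underside, on the bench.
- box_right: The same box in green, under the mouth of the right-hand (-y) chute: where the balls must end.
- ball_0_center (a point): Centre of a blue ceramic milling ball, 18 mm across, 18 g, loose; waits in the feed gutter behind the shutter, first of four
- ball_1_center (a point): Centre of a blue ceramic milling ball, 18 mm across, 18 g, loose; waits in the feed gutter behind the shutter, second
- ball_2_center (a point): Centre of a blue ceramic milling ball, 18 mm across, 18 g, loose; waits in the feed gutter behind the shutter, third
- ball_3_center (a point): Centre of a blue ceramic milling ball, 18 mm across, 18 g, loose; waits in the feed gutter behind the shutter, last
- ball_0: The milling ball whose centre is given above; this origin is a point on its surface that turns with it.
- ball_1: The milling ball whose centre is given above; this origin is a point on its surface that turns with it.
- ball_2: The milling ball whose centre is given above; this origin is a point on its surface that turns with it.
- ball_3: The milling ball whose centre is given above; this origin is a point on its surface that turns with it.
- vial: Small vial 14 x 14 x 35 mm standing on the base plate of the sorter at its front, between the pads. Origin at its underside. A bystander.
- cap: Loose blue screw cap 34 x 34 x 14 mm lying on the left of the base plate, behind the left chute. Origin at its underside. A bystander.
- notebook: Dark notebook 98 x 72 x 9 mm on the bench, left of the front. Origin at its underside. A bystander.
- marker: Red and white marker 12 x 137 x 14 mm on the bench, right of the front. Origin at its underside. A bystander.
- tips: Dark blue box full of pipette tips, purple deck, 90 x 127 x 63 mm, at the right. Origin at its underside. A bystander.
Not all that is in view belongs to the job. Of the things that look like the box_right, take the one that is farthest from the robot's base at the start.

How it is judged:
On the way, in this order (a step that is already met when the one before it is completed fails the run):
1. the gate is rocked fully over to the right, with the shutter still shut (value of joint gate above 0.22 rad and value of joint shutter below 0.015 m), for 0.2 s.
2. the shutter is pushed open, with the gate still over (value of joint shutter above 0.03 m and value of joint gate above 0.2 rad), for 0.1 s.
At the end, for the whole second after the job is handed in: All four balls lie at rest in the green right-hand box (centres within 36 mm of its middle and under 45 mm high), the gate is over to the right (above 0.22 rad), the shutter open (above 30 mm), and the boxes and bystanders are within 15 mm of where they stood (value of joint gate above 0.22 rad and value of joint shutter above 0.03 m and horizontal distance between each of ball_0_center, ball_1_center, ball_2_center, ball_3_center and box_right below 0.036 m and height (world z) of each of ball_0_center, ball_1_center, ball_2_center, ball_3_center below 0.045 m and linear speed of each of ball_0, ball_1, ball_2, ball_3 below 0.03 m/s and distance of each of box_left, box_right, vial, cap, notebook, marker, tips from where it was at the start of the episode below 0.015 m); the robot touches nothing.
It fails at once if the fingers touch a ball (contact force between the fingers and ball_0 above 0.2 N or contact force between the fingers and ball_1 above 0.2 N or contact force between the fingers and ball_2 above 0.2 N or contact force between the fingers and ball_3 above 0.2 N).
It fails at once if a ball is lifted (height (world z) of any of ball_0_center, ball_1_center, ball_2_center, ball_3_center above 0.175 m).
It fails at once if a box or bystander is pushed aside, lifted or carried (distance of any of box_left, box_right, vial, cap, notebook, marker, tips from where it was at the start of the episode above 0.02 m).
It also fails if it takes over 43 s, if anything falls off the work surface, if the arm or the gripper's body presses on something with over 40 N, if the wrist force passes 120 N, or if a joint passes its speed limit or range.

## Working session

There is one attempt and no reset: what is moved stays moved. The work goes in short steps, Python scripts to look and compute and a tool call to move; the robot and the scene stay as the last step left them, time stands still between calls to the robot, and variables do not carry over. Pictures are saved under pics/ and viewed, and the job is handed in when it is done.

Besides the shell and the picture viewer there is one more tool, called after ">>>" by a JSON object that holds its "op" and its "data", one argument or row to a line. servo_tool: Moves the arm, as the interface text tells. Its arguments: {"type":"object","properties":{"deltas":{"type":"array"},"squeeze":{"type":"number"}},"required":["deltas"]}

```bash
mkdir -p pics; python3 - <<'E'
from cell import r,cams,finder
import cv2
s=r.sense();print({k:s[k] for k in('clock','eef_pos','tool_rot','width')})
for c in('scene','top'):
    f=cams.grab_frame(c);cv2.imwrite(f'pics/{c}0.png',f['image'])
    print(c,f['K'],f['R'],f['t'])
    for n in['sorter','gutter_back','chute_right','pad_right','pad_left','tab_top','box_left','box_right','ball_0_center','vial','cap']:
        print(n,[(round(d['conf'],2),[round(v) for v in d['centre']]) for d in finder.find_in(c,n)][:4])
print(r.sense()['clock'])
E
```

```text
{'clock': 0.0, 'eef_pos': array([0.19450591, 0.51404952, 0.20095741]), 'tool_rot': array([ 8.22786643e-01,  5.68350054e-01, -5.07471562e-04,  3.12427397e-04]), 'width': 0.08538154159916703}
scene [[373.35685117   0.         313.25483753]
 [  0.         373.35685117 194.17847315]
 [  0.           0.           1.        ]] [[ 0.90887293 -0.41697827 -0.00889552]
 [-0.25920782 -0.54802008 -0.79528944]
 [ 0.32674349  0.72512283 -0.60616464]] [-0.51091115  0.19853553  1.13799518]
sorter [(0.94, [318, 187])]
gutter_back [(0.84, [316, 181]), (0.39, [338, 218])]
chute_right [(0.82, [317, 184])]
pad_right [(0.86, [317, 177]), (0.53, [384, 308])]
pad_left [(0.75, [316, 173])]
tab_top []
box_left [(0.66, [290, 174]), (0.63, [323, 150])]
box_right [(0.9, [273, 224]), (0.86, [252, 192]), (0.68, [342, 219]), (0.65, [316, 238])]
ball_0_center [(0.64, [291, 172]), (0.41, [317, 184]), (0.2, [339, 218])]
vial []
cap [(0.23, [337, 218]), (0.16, [289, 175])]
top [[458.19474849   0.         320.00468154]
 [  0.         458.19474849 192.1440394 ]
 [  0.           0.           1.        ]] [[-0.32229211 -0.94663143  0.00409134]
 [-0.85094147  0.28781427 -0.43938772]
 [ 0.41476067 -0.14509269 -0.8982882 ]] [0.09112358 0.52392876 1.3726532 ]
sorter [(0.78, [271, 200]), (0.65, [216, 290])]
gutter_back [(0.97, [270, 202])]
chute_right [(0.77, [270, 205]), (0.24, [266, 194])]
pad_right [(0.8, [266, 190])]
pad_left [(0.57, [265, 194])]
tab_top [(0.59, [262, 170])]
box_left [(0.83, [228, 224])]
box_right [(0.87, [319, 239]), (0.75, [345, 208]), (0.68, [317, 185]), (0.61, [261, 264])]
ball_0_center [(0.51, [394, 236])]
vial []
cap []
1.2
```

```bash
python3 - <<'E'
import cv2
a=cv2.imread('pics/scene0.png')[90:290,190:450];cv2.imwrite('pics/s0c.png',cv2.resize(a,None,fx=3,fy=3,interpolation=cv2.INTER_CUBIC))
a=cv2.imread('pics/top0.png')[110:310,160:420];cv2.imwrite('pics/t0c.png',cv2.resize(a,None,fx=3,fy=3,interpolation=cv2.INTER_CUBIC))
E
```

```text
(no output)
```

View pics/s0c.png

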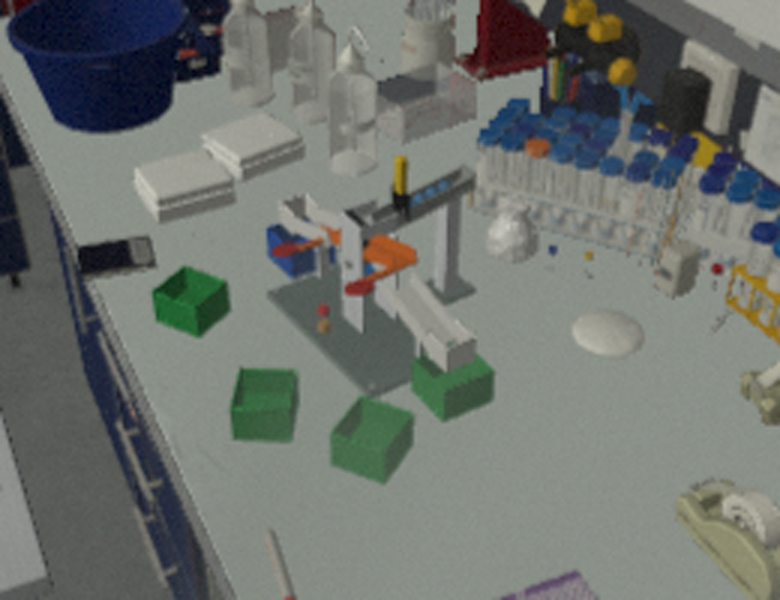

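View pics/t0c.png

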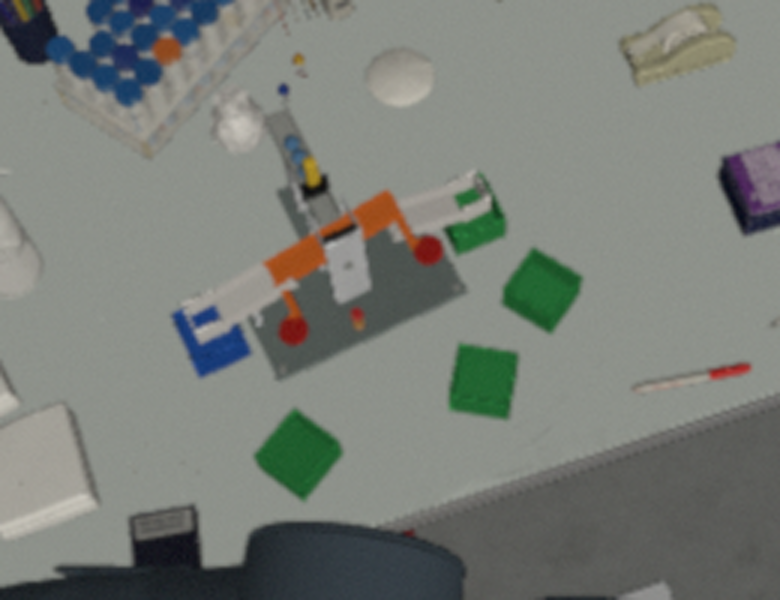

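View pics/top0.png

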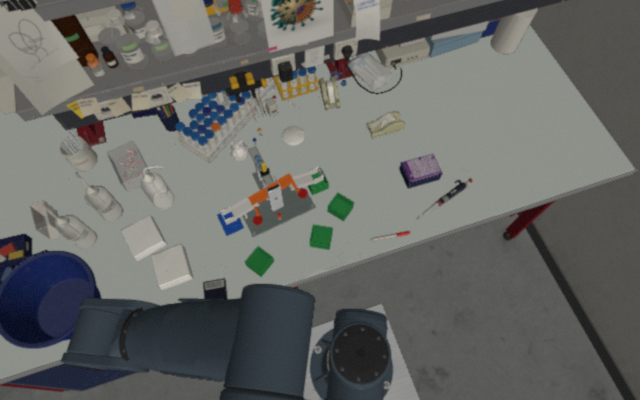

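```bash
cat > fit.py <<'E'
import numpy as np,cv2
from scipy.optimize import least_squares
C={'scene':(np.array([[373.357,0,313.255],[0,373.357,194.178],[0,0,1]]),np.array([[ 0.90887293,-0.41697827,-0.00889552],[-0.25920782,-0.54802008,-0.79528944],[ 0.32674349,0.72512283,-0.60616464]]),np.array([-0.51091115,0.19853553,1.13799518])),
'top':(np.array([[458.195,0,320.005],[0,458.195,192.144],[0,0,1]]),np.array([[-0.32229211,-0.94663143,0.00409134],[-0.85094147,0.28781427,-0.43938772],[ 0.41476067,-0.14509269,-0.8982882]]),np.array([0.09112358,0.52392876,1.3726532]))}
def proj(c,X):
    K,R,t=C[c];p=K@(R@np.asarray(X)+t);return p[:2]/p[2]
def w(p,s):
    x,y,a=p;c,n=np.cos(a),np.sin(a);return np.array([x+c*s[0]-n*s[1],y+n*s[0]+c*s[1],s[2]])
PR=[-.065,-.085,.131];PL=[-.065,.085,.089];TT=[.045,.001,.217];FR=[-.08,-.12,.008];FL=[-.08,.12,.008]
obs=[('top',PR,(302.7,193.3)),('top',PL,(257.7,220.3)),('scene',PR,(310,185.7)),('scene',PL,(285.3,173.7)),('scene',TT,(323.7,142.8)),('top',FR,(315,206.7)),('top',FL,(253.3,236)),('scene',FR,(315,221)),('scene',FL,(279.3,188.3))]
f=lambda p:np.concatenate([proj(c,w(p,s))-u for c,s,u in obs])
q=least_squares(f,[.55,.1,0],loss='soft_l1').x
if __name__=='__main__':
    print(q);print(f(q).reshape(-1,2).round(1))
    for n,s in dict(PR=PR,PL=PL,TT=TT,tabmid=[.045,0,.19],GB=[.142,0,.168],UP=[-.024,0,.158],CR=[0,-.163,.089]).items(): print(n,w(q,s).round(4))
    for c,(K,R,t) in C.items(): print(c,-R.T@t)
    for c in C:
        im=cv2.imread(f'pics/{c}0.png')
        im=cv2.resize(im,None,fx=4,fy=4,interpolation=cv2.INTER_CUBIC)
        for s in [PR,PL,TT,FR,FL,[.142,0,.168],[0,-.163,.089],[0,.163,.089],[.06,-.12,.008],[.06,.12,.008]]:
            u=proj(c,w(q,s))*4+1.5;cv2.circle(im,tuple(int(v) for v in u),3,(255,0,255),-1)
        o=(230,110) if c=='scene' else (200,120)
        cv2.imwrite(f'pics/{c}fit.png',im[o[1]*4:o[1]*4+560,o[0]*4:o[0]*4+600])
E
python3 fit.py
```

```text
[0.5903063  0.06203496 0.15780976]
[[ 1.3 -1.8]
 [-0.1 -1.1]
 [ 0.7 -0.1]
 [-0.3 -1.5]
 [-0.2 -0.9]
 [ 0.9 -0.4]
 [-0.5  0.5]
 [-1.8  0.7]
 [-1.2 -1.4]]
PR [ 0.5395 -0.0321  0.131 ]
PL [0.5128 0.1358 0.089 ]
TT [0.6346 0.0701 0.217 ]
tabmid [0.6347 0.0691 0.19  ]
GB [0.7305 0.0844 0.168 ]
UP [0.5666 0.0583 0.158 ]
CR [ 0.6159 -0.0989  0.089 ]
scene [ 0.14398276 -0.92942368  0.84316083]
top [-0.09412144  0.13462822  1.46287322]
```

View pics/scenefit.png

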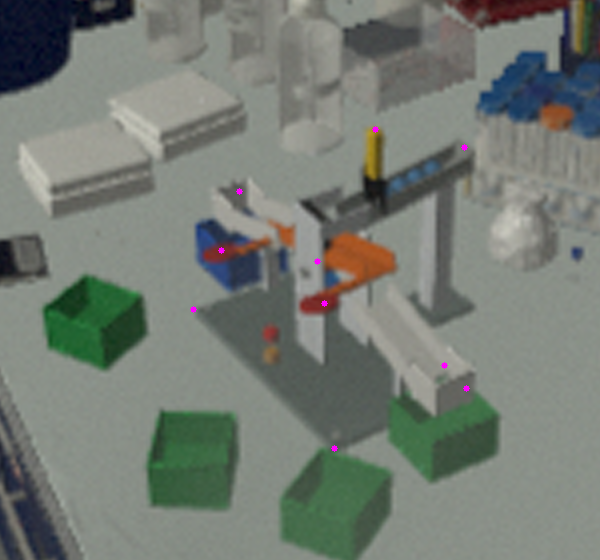

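View pics/topfit.png

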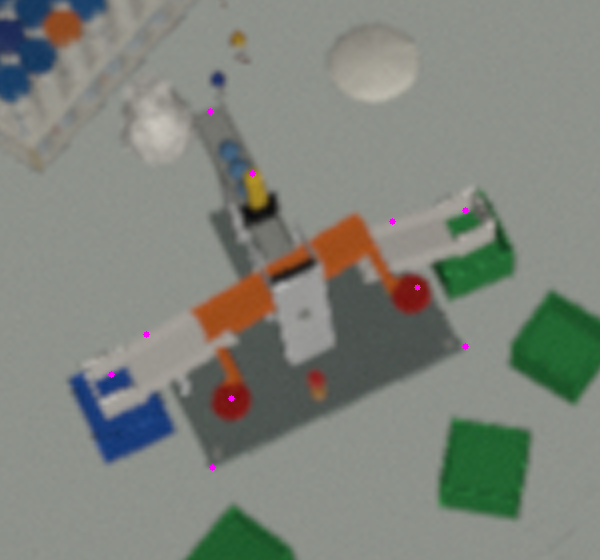

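>>> {"op": "servo_tool", "data": {
  "deltas": [
    {"x": 19, "y": -30, "z": 5, "az": 0.03, "hand": 0},
    {"x": 19, "y": -30, "z": 5, "az": 0.03, "hand": 0},
    {"x": 19, "y": -30, "z": 5, "az": 0.03, "hand": 0},
    {"x": 19, "y": -30, "z": 5, "az": 0.03, "hand": 0},
    {"x": 19, "y": -30, "z": 5, "az": 0.03, "hand": 0},
    {"x": 19, "y": -30, "z": 5, "az": 0.03, "hand": 0},
    {"x": 19, "y": -30, "z": 5, "az": 0.03, "hand": 0},
    {"x": 19, "y": -30, "z": 5, "az": 0.03, "hand": 0},
    {"x": 19, "y": -30, "z": 5, "az": 0.03, "hand": 0},
    {"x": 19, "y": -30, "z": 5, "az": 0.03, "hand": 0},
    {"x": 19, "y": -30, "z": 5, "az": 0.03, "hand": 0},
    {"x": 19, "y": -30, "z": 5, "az": 0.03, "hand": 0},
    {"x": 19, "y": -30, "z": 5, "az": 0.03, "hand": 0},
    {"x": 19, "y": -30, "z": 5, "az": 0.03, "hand": 0},
    {"x": 19, "y": -30, "z": 5, "az": 0.03, "hand": 0},
    {"x": 19, "y": -30, "z": 5, "az": 0.03, "hand": 0},
    {"x": 19, "y": -30, "z": 0, "az": 0.03, "hand": 0},
    {"x": 19, "y": -30, "z": 0, "az": 0.03, "hand": 0},
    {},
    {}
  ]
}}

```text
$.deltas[0]: bad value
```

```bash
cat > wr.py <<'E'
from cell import r,cams
import cv2,sys,numpy as np
from scipy.spatial.transform import Rotation as Ro
from fit import *
s=r.sense();f=cams.grab_frame('wrist')
T=np.eye(4);T[:3,:3]=Ro.from_quat(s['tool_rot']).as_matrix();T[:3,3]=s['eef_pos']
M=np.linalg.inv(T@f['T_tool_cam']);np.savez('wr_%s.npz'%sys.argv[1],K=f['K'],M=M)
print(s['clock'],s['eef_pos'],s['width'],'toolx yaw',np.arctan2(T[1,0],T[0,0]),'cam',(T@f['T_tool_cam'])[:3,3])
cv2.imwrite('pics/w%s_raw.png'%sys.argv[1],f['image'])
im=f['image'].copy()
for n,x in dict(PR=PR,PL=PL,TT=TT,FR=FR,FL=FL,GB=[.142,0,.168],CR=[0,-.163,.089]).items():
    p=f['K']@(M[:3,:3]@w(q,x)+M[:3,3])
    if p[2]>0:
        u=p[:2]/p[2];print(n,u.round(1))
        if abs(u).max()<2000: cv2.circle(im,tuple(int(v) for v in u),3,(255,0,255),-1)
cv2.imwrite('pics/w%s.png'%sys.argv[1],im)
f=cams.grab_frame('scene');cv2.imwrite('pics/sc%s.png'%sys.argv[1],cv2.resize(f['image'][70:270,200:440],None,fx=3,fy=3,interpolation=cv2.INTER_CUBIC))
E
python3 wr.py 1
```

```text
1.2 [0.19464359 0.51438856 0.20148152] 0.08556286196470132 toolx yaw 1.209026067012315 cam [0.12771332 0.54043736 0.37410553]
PR [-10.1 609.2]
PL [122.4 517.7]
TT [ 53.8 770.4]
FR [ 41.1 493.5]
FL [166.3 435.3]
GB [139.9 724.9]
CR [ 11.7 606.4]
```

View pics/w1.png

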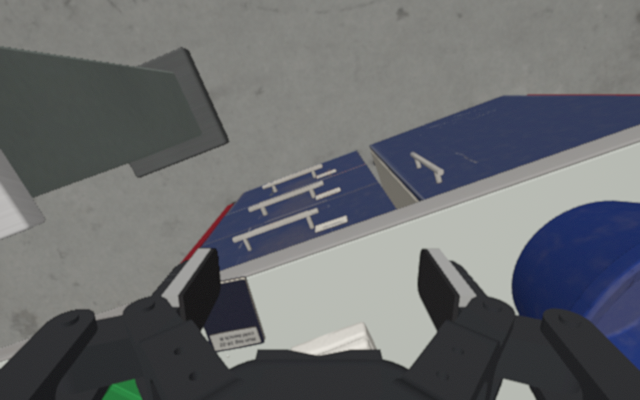

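View pics/sc1.png

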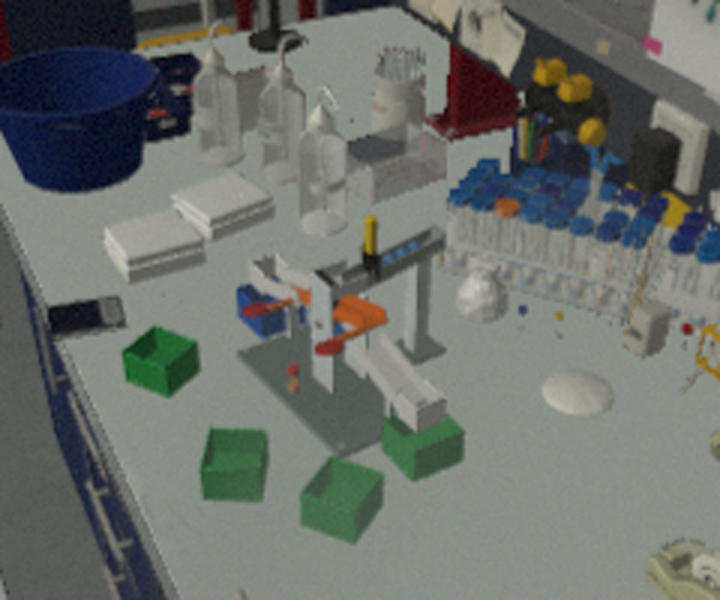

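>>> {"op": "servo_tool", "data": {
  "deltas": [
    {"x": 19, "y": -30, "z": 5, "ax": 0, "ay": 0, "az": 0.03, "hand": 0},
    {"x": 19, "y": -30, "z": 5, "ax": 0, "ay": 0, "az": 0.03, "hand": 0},
    {"x": 19, "y": -30, "z": 5, "ax": 0, "ay": 0, "az": 0.03, "hand": 0},
    {"x": 19, "y": -30, "z": 5, "ax": 0, "ay": 0, "az": 0.03, "hand": 0},
    {"x": 19, "y": -30, "z": 5, "ax": 0, "ay": 0, "az": 0.03, "hand": 0},
    {"x": 19, "y": -30, "z": 5, "ax": 0, "ay": 0, "az": 0.03, "hand": 0},
    {"x": 19, "y": -30, "z": 5, "ax": 0, "ay": 0, "az": 0.03, "hand": 0},
    {"x": 19, "y": -30, "z": 5, "ax": 0, "ay": 0, "az": 0.03, "hand": 0},
    {"x": 19, "y": -30, "z": 5, "ax": 0, "ay": 0, "az": 0.03, "hand": 0},
    {"x": 19, "y": -30, "z": 5, "ax": 0, "ay": 0, "az": 0.03, "hand": 0},
    {"x": 19, "y": -30, "z": 5, "ax": 0, "ay": 0, "az": 0.03, "hand": 0},
    {"x": 19, "y": -30, "z": 5, "ax": 0, "ay": 0, "az": 0.03, "hand": 0},
    {"x": 19, "y": -30, "z": 5, "ax": 0, "ay": 0, "az": 0.03, "hand": 0},
    {"x": 19, "y": -30, "z": 5, "ax": 0, "ay": 0, "az": 0.03, "hand": 0},
    {"x": 19, "y": -30, "z": 5, "ax": 0, "ay": 0, "az": 0.03, "hand": 0},
    {"x": 19, "y": -30, "z": 0, "ax": 0, "ay": 0, "az": 0.03, "hand": 0}
  ]
}}

```text
clock: 2.63
eef_pos: [0.4997, 0.0326, 0.2776]
tool_rot: [0.664, 0.748, 0.001, 0.001]
contact_force: [-0.2, 1.4, 0.1]
width: -0.0001
```

```bash
python3 wr.py 2
```

```text
2.6333 [0.49968076 0.0326227  0.27758247] -0.00011441155770656058 toolx yaw 1.6902819663928834 cam [0.42833381 0.02484424 0.45008371]
PR [248.7 201.3]
PL [408.5 184.3]
TT [342.6 353.3]
FR [239.9 163.2]
FL [419.7 156.6]
GB [340.  394.1]
CR [195.  245.2]
```

View pics/w2.png

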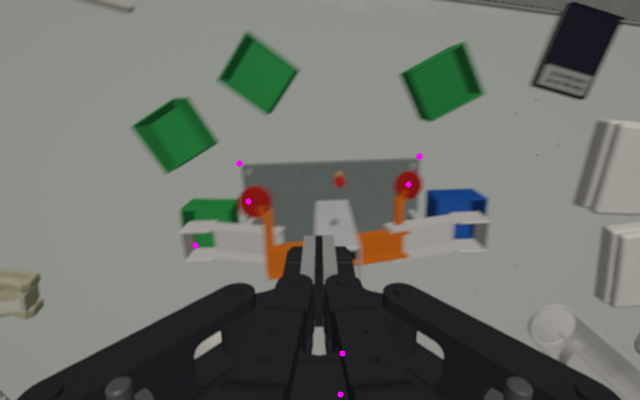

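View pics/sc2.png

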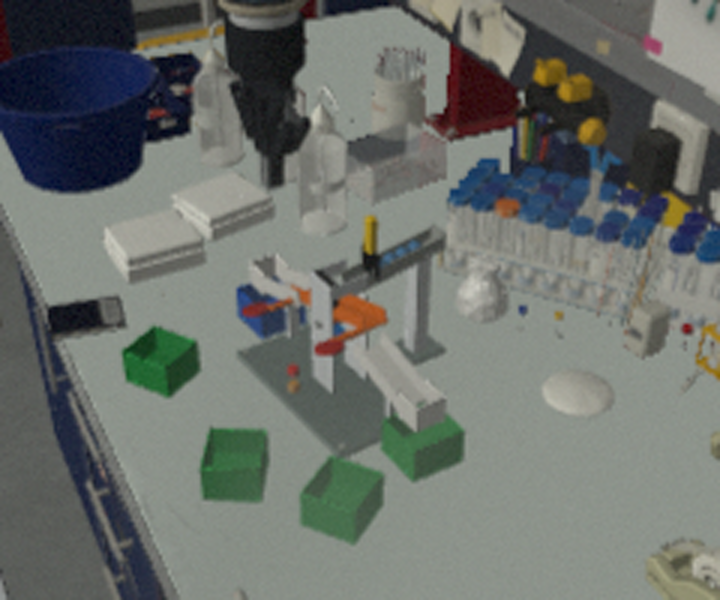

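```bash
cat > fit2.py <<'E'
import numpy as np,sys
from fit import *
from fit import obs as o0
def load(n):
    d=np.load(f'wr_{n}.npz');return (d['K'],d['M'][:3,:3],d['M'][:3,3])
C['w2']=load('2')
g=lambda c,s,u:(c,s,((u[0]-1.5)/4+(230 if c=='scene' else 200),(u[1]-1.5)/4+(110 if c=='scene' else 120)))
obs=[g('scene',PR,(320,302)),g('scene',PL,(218,252)),g('scene',TT,(375,130)),g('scene',FR,(334,449)),g('scene',FL,(195,309)),
g('top',PR,(411,293)),g('top',PL,(231,401)),g('top',FR,(464,348)),g('top',FL,(212,468)),g('top',TT,(251,175)),
('w2',PR,(256,201)),('w2',PL,(407.5,184)),('w2',FR,(245,167)),('w2',FL,(421,160))]
f=lambda p:np.concatenate([(proj(c,w(p,s))-u) for c,s,u in obs])
if __name__=='__main__':
    for nm,sel in (('all',None),('scene+top',('scene','top')),('w2',('w2',))):
        ob=[o for o in obs if sel is None or o[0] in sel]
        q=least_squares(lambda p:np.concatenate([(proj(c,w(p,s))-u) for c,s,u in ob]),[.59,.06,.15],loss='soft_l1').x
        print(nm,q.round(4),'PR',w(q,PR).round(4),'TT',w(q,TT).round(4))
        if sel is None:
            for o in obs:print(o[0],o[1],(proj(o[0],w(q,o[1]))-o[2]).round(1))
    print(C['w2'][0])
E
python3 fit2.py
```

```text
all [0.5903 0.0646 0.1564] PR [ 0.5394 -0.0295  0.131 ] TT [0.6346 0.0726 0.217 ]
scene [-0.065, -0.085, 0.131] [0.7 0. ]
scene [-0.065, 0.085, 0.089] [ 0.6 -0.8]
scene [0.045, 0.001, 0.217] [-0.2 -0.5]
scene [-0.08, -0.12, 0.008] [-0.3 -0.6]
scene [-0.08, 0.12, 0.008] [-0.5 -0.3]
top [-0.065, -0.085, 0.131] [ 0.9 -1.1]
top [-0.065, 0.085, 0.089] [-0.6 -0.5]
top [-0.08, -0.12, 0.008] [-0.5 -0. ]
top [-0.08, 0.12, 0.008] [-0.6  0.1]
top [0.045, 0.001, 0.217] [-0.4 -0.2]
w2 [-0.065, -0.085, 0.131] [-4.6  0.5]
w2 [-0.065, 0.085, 0.089] [3.4 0.7]
w2 [-0.08, -0.12, 0.008] [-3.1 -3.6]
w2 [-0.08, 0.12, 0.008] [ 0.7 -3. ]
scene+top [0.5891 0.0634 0.1558] PR [ 0.5381 -0.0306  0.131 ] TT [0.6334 0.0714 0.217 ]
w2 [0.5913 0.0669 0.159 ] PR [ 0.5406 -0.0273  0.131 ] TT [0.6356 0.075  0.217 ]
[[335.76459733   0.         318.49636907]
 [  0.         335.76459733 192.39586584]
 [  0.           0.           1.        ]]
```

```bash
python3 - <<'E'
import cv2
a=cv2.imread('pics/w2_raw.png')[140:290,160:510];cv2.imwrite('pics/w2c.png',cv2.resize(a,None,fx=2.2,fy=2.2,interpolation=cv2.INTER_CUBIC))
E
```

```text
(no output)
```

View pics/w2c.png

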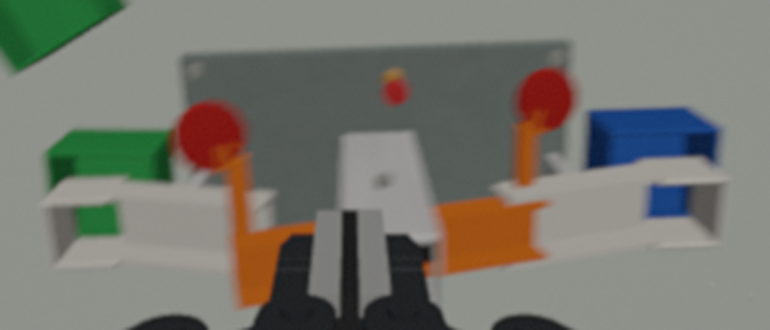

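>>> {"op": "servo_tool", "data": {
  "deltas": [
    {"x": 19, "y": -32, "z": 0, "ax": 0, "ay": 0, "az": 0.035, "hand": 0},
    {"x": 19, "y": -32, "z": -10, "ax": 0, "ay": 0, "az": 0, "hand": 0},
    {"x": 0, "y": 0, "z": -30, "ax": 0, "ay": 0, "az": 0, "hand": 0},
    {"x": 0, "y": 0, "z": -30, "ax": 0, "ay": 0, "az": 0, "hand": 0},
    {"x": 0, "y": 0, "z": -30, "ax": 0, "ay": 0, "az": 0, "hand": 0},
    {"x": 0, "y": 0, "z": -25, "ax": 0, "ay": 0, "az": 0, "hand": 0}
  ]
}}

```text
clock: 3.23
eef_pos: [0.5359, -0.0292, 0.1495]
tool_rot: [0.651, 0.759, -0.0, -0.001]
contact_force: [-0.5, -0.5, 0.4]
width: 0.0001
```

```bash
python3 wr.py 3
```

```text
3.2333 [ 0.53585178 -0.02924505  0.14954536] 9.082058793388403e-05 toolx yaw 1.7236163507841404 cam [ 0.46534105 -0.03943083  0.32225455]
PR [311.7 221.6]
PL [546.2 199.8]
TT [499.6 516.1]
FR [277.2 159.7]
FL [530.5 158.7]
GB [439.4 527.7]
CR [214.  280.1]
```

View pics/w3.png

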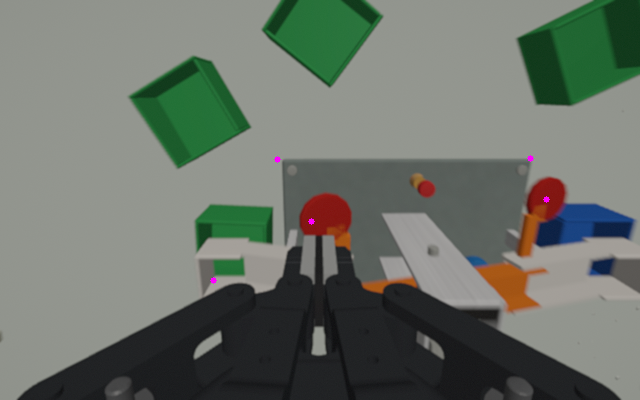

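View pics/sc3.png

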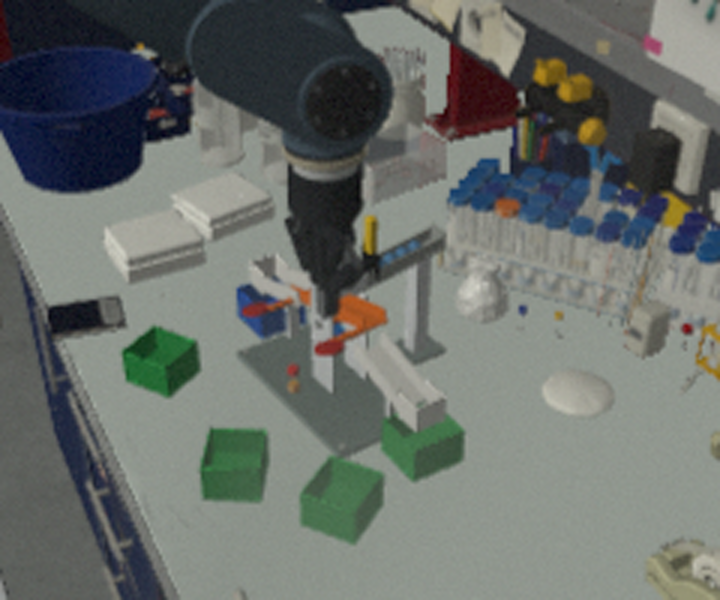

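>>> {"op": "servo_tool", "data": {
  "deltas": [
    {"x": 1, "y": 3, "z": -8, "ax": 0, "ay": 0, "az": 0, "hand": 0},
    {"x": 0, "y": 0, "z": -8, "ax": 0, "ay": 0, "az": 0, "hand": 0},
    {"x": 0, "y": 0, "z": -8, "ax": 0, "ay": 0, "az": 0, "hand": 0},
    {"x": 0, "y": 0, "z": -8, "ax": 0, "ay": 0, "az": 0, "hand": 0},
    {"x": 0, "y": 0, "z": -8, "ax": 0, "ay": 0, "az": 0, "hand": 0},
    {"x": 0, "y": 0, "z": -8, "ax": 0, "ay": 0, "az": 0, "hand": 0},
    {"x": 0, "y": 0, "z": -6, "ax": 0, "ay": 0, "az": 0, "hand": 0},
    {"x": 0, "y": 0, "z": -3, "ax": 0, "ay": 0, "az": 0, "hand": 0},
    {"x": 0, "y": 0, "z": 0, "ax": 0, "ay": 0, "az": 0, "hand": 0},
    {"x": 0, "y": 0, "z": 0, "ax": 0, "ay": 0, "az": 0, "hand": 0}
  ]
}}

```text
clock: 4.17
eef_pos: [0.5377, -0.0266, 0.0945]
tool_rot: [0.651, 0.759, -0.0, -0.0]
contact_force: [0.9, -0.2, 0.4]
width: 0.0005
```

```bash
python3 wr.py 4
```

```text
4.1667 [ 0.53772158 -0.0266424   0.09450944] 0.0005082159704960351 toolx yaw 1.7239436445801763 cam [ 0.46700777 -0.03680755  0.26713687]
PR [304.2 261.5]
PL [606.  225.2]
TT [588.8 735.3]
FR [266.  169.8]
FL [570.5 168.8]
GB [471.9 656.3]
CR [183.7 323.6]
```

View pics/w4.png

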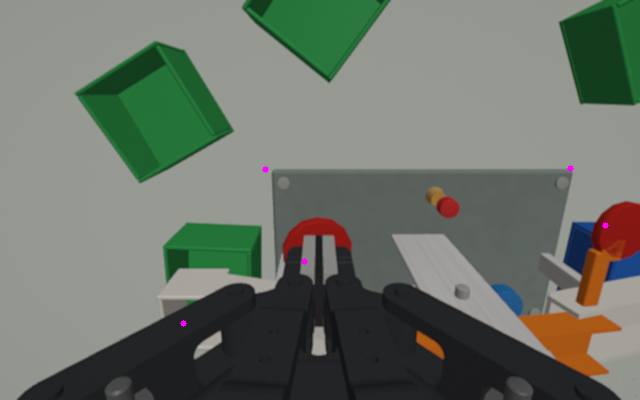

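View pics/sc4.png

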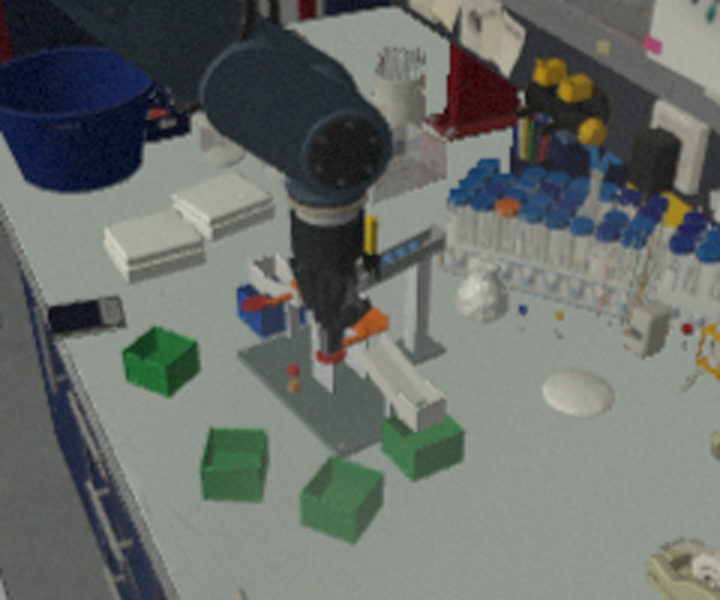

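>>> {"op": "servo_tool", "data": {
  "deltas": [
    {"x": 0, "y": 0, "z": 20, "ax": 0, "ay": 0, "az": 0, "hand": 0},
    {"x": 0, "y": 0, "z": 35, "ax": 0, "ay": 0, "az": 0, "hand": 0},
    {"x": 0, "y": 0, "z": 35, "ax": 0, "ay": 0, "az": 0, "hand": 0},
    {"x": 0, "y": 0, "z": 35, "ax": 0, "ay": 0, "az": 0, "hand": 0},
    {"x": 0, "y": 0, "z": 25, "ax": 0, "ay": 0, "az": 0, "hand": 0},
    {"x": 26, "y": 13, "z": 0, "ax": 0, "ay": 0, "az": 0, "hand": 0},
    {"x": 26, "y": 13, "z": 0, "ax": 0, "ay": 0, "az": 0, "hand": 0},
    {"x": 26, "y": 13, "z": 0, "ax": 0, "ay": 0, "az": 0, "hand": 0},
    {"x": 25, "y": 13, "z": 0, "ax": 0, "ay": 0, "az": 0, "hand": 0},
    {"x": 0, "y": 0, "z": 0, "ax": 0, "ay": 0, "az": 0, "hand": 0}
  ]
}}

```text
clock: 5.1
eef_pos: [0.6434, 0.0274, 0.2441]
tool_rot: [0.65, 0.76, 0.001, 0.0]
contact_force: [0.3, 0.5, 0.5]
width: 0.0002
```

```bash
python3 wr.py 5; python3 - <<'E'
from cell import cams
import cv2
f=cams.grab_frame('top');cv2.imwrite('pics/top5.png',cv2.resize(f['image'][110:270,190:350],None,fx=3.7,fy=3.7,interpolation=cv2.INTER_CUBIC))
E
```

```text
5.1 [0.64339691 0.02738025 0.24405971] 0.00018715683100938455 toolx yaw 1.7254393699179786 cam [0.57250329 0.01702182 0.41660099]
PR [263.   39.8]
PL [458.9  46.5]
TT [386.6 208.8]
FR [248.5  42.2]
FL [462.7  41.7]
GB [367.9 297.7]
CR [191.8 120.6]
```

View pics/w5.png

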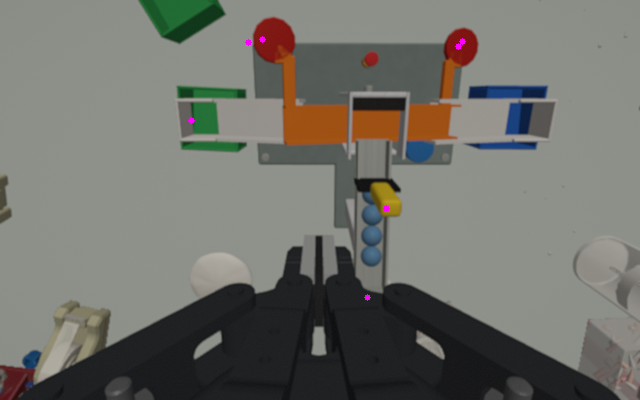

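View pics/sc5.png

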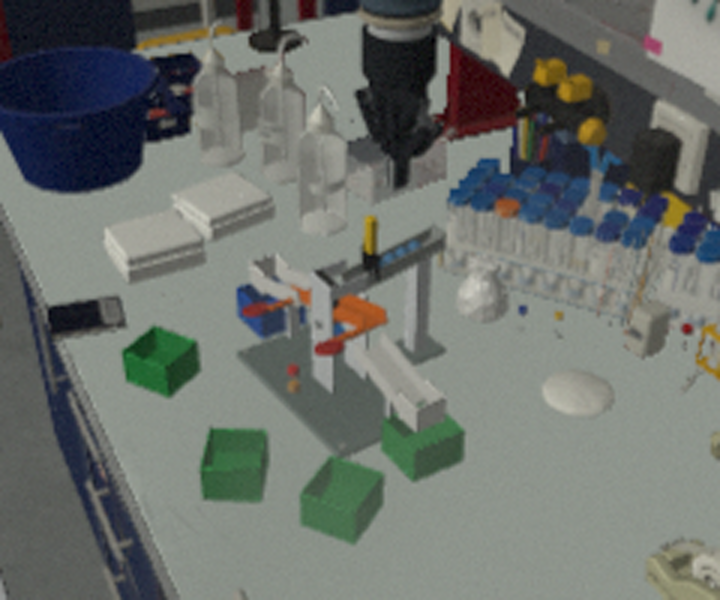

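View pics/top5.png

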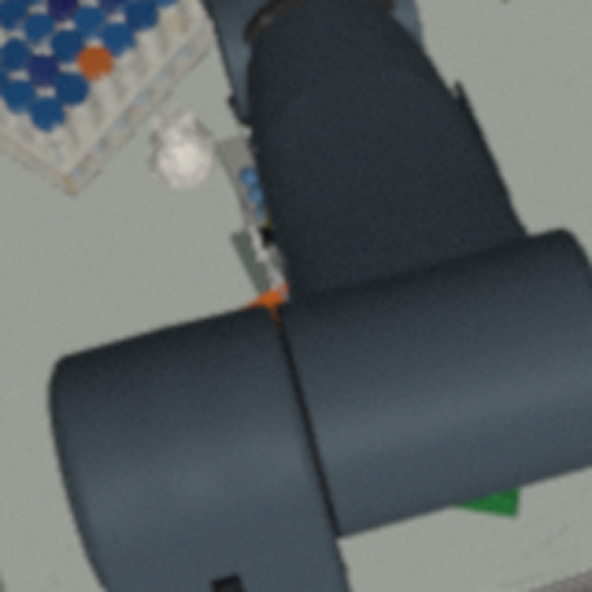

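```bash
python3 - <<'E'
from fit import *
q=np.array([0.5903,0.0646,0.1564])
th=lambda sgn,g:None
def pad(side,g): # side -1 right
    # point at gate angle 0: y=side*.085, z ~ top 98+? ; find r so that z matches
    y0=side*.085; z0=.012
    a=-g # positive g: -y end down
    c,s=np.cos(g),np.sin(g)
    return [-.065, c*y0-s*z0, .098+s*y0+c*z0]
print(pad(-1,-.25),pad(-1,.25),pad(1,-.25))
for n in '345':
    d=np.load(f'wr_{n}.npz');K,M=d['K'],d['M']
    for side in(-1,1):
        for g in(-.25,0,.25):
            X=M[:3,:3]@w(q,pad(side,g))+M[:3,3];p=K@X/X[2];print(n,side,g,p[:2].round(),'r',round(K[0,0]*.017/X[2],1))
for side in(-1,1):
    for g in(-.25,0,.25): print('scenecrop',side,g,((proj('scene',w(q,pad(side,g)))-[200,70])*3).round())
E
```

```text
[-0.065, np.float64(-0.07938870833435054), np.float64(0.1306562855971622)] [-0.065, np.float64(-0.0853264033564591), np.float64(0.08859761252389328)] [-0.065, np.float64(0.0853264033564591), np.float64(0.08859761252389328)]
3 -1 -0.25 [325. 222.] r 27.9
3 -1 0 [316. 211.] r 25.4
3 -1 0.25 [316. 201.] r 23.3
3 1 -0.25 [550. 200.] r 23.3
3 1 0 [570. 210.] r 25.4
3 1 0.25 [586. 221.] r 27.9
4 -1 -0.25 [322. 262.] r 37.7
4 -1 0 [311. 242.] r 33.3
4 -1 0.25 [311. 226.] r 29.8
4 1 -0.25 [610. 226.] r 29.8
4 1 0 [645. 242.] r 33.4
4 1 0.25 [675. 261.] r 37.7
5 -1 -0.25 [274.  40.] r 21.7
5 -1 0 [270.  44.] r 20.2
5 -1 0.25 [273.  47.] r 18.8
5 1 -0.25 [462.  47.] r 18.8
5 1 0 [472.  44.] r 20.2
5 1 0.25 [476.  40.] r 21.7
scenecrop -1 -0.25 [328. 343.]
scenecrop -1 0 [331. 361.]
scenecrop -1 0.25 [332. 377.]
scenecrop 1 -0.25 [254. 306.]
scenecrop 1 0 [253. 291.]
scenecrop 1 0.25 [255. 278.]
```

```bash
python3 - <<'E'
import cv2,numpy as np
a=[cv2.imread(f'pics/sc{n}.png')[220:420,220:460] for n in(3,4,5)]
cv2.imwrite('pics/cmp.png',cv2.resize(np.hstack(a),(800,222)))
E
```

```text
(no output)
```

View pics/cmp.png

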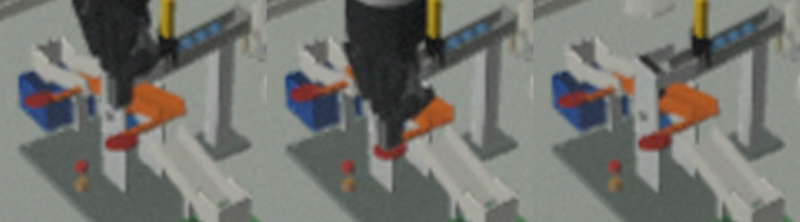

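```bash
python3 - <<'E'
from fit import *
from scipy.spatial.transform import Rotation as Ro
d=np.load('wr_4.npz');K,M=d['K'],d['M']
for dz in(0,.01,.02,.03):
  X=M[:3,:3]@np.array([.5377,-.02664,.0945+dz])+M[:3,3];print(dz,(K@X/X[2])[:2])
for n,e in (('3',[.5359,-.0292,.1495]),('4',[.5377,-.0266,.0945]),('5',[.6434,.0274,.2441])):
  print(((proj('scene',e)-[200,70])*3).round())
E
python3 - <<'E'
import cv2,numpy as np
a=[cv2.imread(f'pics/sc{n}.png')[x:x+140,y:y+140] for n,x,y in((3,240,260),(4,260,260),(5,110,330))]
cv2.imwrite('pics/cmp2.png',cv2.resize(np.hstack(a),(798,266)))
E
```

```text
0 [317.17387114 228.454312  ]
0.01 [317.09370123 235.78202726]
0.02 [317.00429409 243.95404736]
0.03 [316.90395562 253.12521501]
[328. 332.]
[329. 371.]
[395. 210.]
```

View pics/cmp2.png

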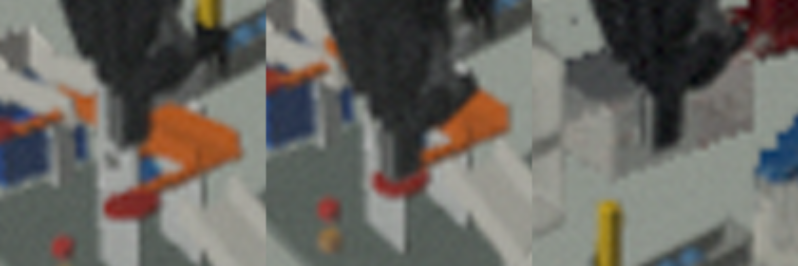

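>>> {"op": "servo_tool", "data": {
  "deltas": [
    {"x": -26, "y": -13, "z": 0, "ax": 0, "ay": 0, "az": 0, "hand": 0},
    {"x": -26, "y": -13, "z": 0, "ax": 0, "ay": 0, "az": 0, "hand": 0},
    {"x": -27, "y": -14, "z": 0, "ax": 0, "ay": 0, "az": 0, "hand": 0},
    {"x": -27, "y": -13, "z": 0, "ax": 0, "ay": 0, "az": 0, "hand": 0},
    {"x": 0, "y": 0, "z": -30, "ax": 0, "ay": 0, "az": 0, "hand": 0},
    {"x": 0, "y": 0, "z": -35, "ax": 0, "ay": 0, "az": 0, "hand": 0},
    {"x": 0, "y": 0, "z": -30, "ax": 0, "ay": 0, "az": 0, "hand": 0},
    {"x": 0, "y": 0, "z": -10, "ax": 0, "ay": 0, "az": 0, "hand": 0},
    {"x": 0, "y": 0, "z": -10, "ax": 0, "ay": 0, "az": 0, "hand": 0},
    {"x": 0, "y": 0, "z": -10, "ax": 0, "ay": 0, "az": 0, "hand": 0},
    {"x": 0, "y": 0, "z": -10, "ax": 0, "ay": 0, "az": 0, "hand": 0},
    {"x": 0, "y": 0, "z": -10, "ax": 0, "ay": 0, "az": 0, "hand": 0},
    {"x": 0, "y": 0, "z": -10, "ax": 0, "ay": 0, "az": 0, "hand": 0},
    {"x": 0, "y": 0, "z": -8, "ax": 0, "ay": 0, "az": 0, "hand": 0},
    {"x": 0, "y": 0, "z": -6, "ax": 0, "ay": 0, "az": 0, "hand": 0},
    {"x": 0, "y": 0, "z": 0, "ax": 0, "ay": 0, "az": 0, "hand": 0},
    {"x": 0, "y": 0, "z": 0, "ax": 0, "ay": 0, "az": 0, "hand": 0}
  ]
}}

```text
clock: 6.67
eef_pos: [0.5346, -0.0276, 0.0753]
tool_rot: [0.651, 0.759, -0.0, -0.0]
contact_force: [0.9, 0.4, -0.1]
width: 0.0001
```

```bash
python3 wr.py 6
```

```text
6.6667 [ 0.53463401 -0.02757478  0.07533282] 7.05212183207162e-05 toolx yaw 1.724033681556468 cam [ 0.46398587 -0.03775192  0.24798637]
PR [303.4 291.8]
PL [635.8 244.9]
TT [648.6 886.5]
FR [262.8 179.8]
FL [589.  178.6]
GB [490.1 726.7]
CR [172.2 350.3]
```

View pics/w6.png

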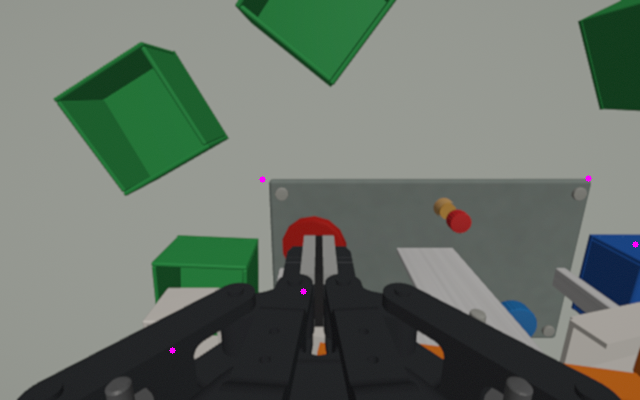

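View pics/sc6.png

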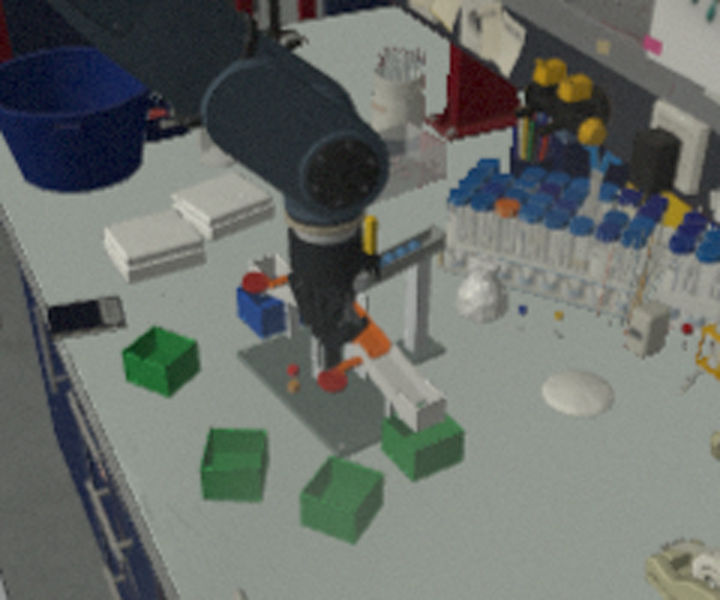

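>>> {"op": "servo_tool", "data": {
  "deltas": [
    {"x": 0, "y": 0, "z": 20, "ax": 0, "ay": 0, "az": 0, "hand": 0},
    {"x": 0, "y": 0, "z": 35, "ax": 0, "ay": 0, "az": 0, "hand": 0},
    {"x": 0, "y": 0, "z": 40, "ax": 0, "ay": 0, "az": 0, "hand": 0},
    {"x": 0, "y": 0, "z": 40, "ax": 0, "ay": 0, "az": 0, "hand": 0},
    {"x": 0, "y": 0, "z": 35, "ax": 0, "ay": 0, "az": 0, "hand": 0},
    {"x": 26, "y": 13, "z": 0, "ax": 0, "ay": 0, "az": 0, "hand": 0},
    {"x": 27, "y": 13, "z": 0, "ax": 0, "ay": 0, "az": 0, "hand": 0},
    {"x": 27, "y": 13, "z": 0, "ax": 0, "ay": 0, "az": 0, "hand": 0},
    {"x": 27, "y": 13, "z": 0, "ax": 0, "ay": 0, "az": 0, "hand": 0},
    {"x": 0, "y": 0, "z": -5, "ax": 0, "ay": 0, "az": 0, "hand": 0},
    {"x": 0, "y": 0, "z": -20, "ax": 0, "ay": 0, "az": 0, "hand": 0},
    {"x": 0, "y": 0, "z": -20, "ax": 0, "ay": 0, "az": 0, "hand": 0},
    {"x": 0, "y": 0, "z": -20, "ax": 0, "ay": 0, "az": 0, "hand": 0},
    {"x": 0, "y": 0, "z": 0, "ax": 0, "ay": 0, "az": 0, "hand": 0}
  ]
}}

```text
clock: 7.93
eef_pos: [0.6396, 0.0243, 0.1769]
tool_rot: [0.651, 0.759, -0.002, -0.002]
contact_force: [-0.8, -0.6, -0.3]
width: -0.0003
```

```bash
python3 wr.py 7
```

```text
7.9333 [0.63958577 0.02433376 0.17690597] -0.00026415836721035936 toolx yaw 1.7239945383222852 cam [0.56986061 0.01414258 0.34993358]
PR [249.4  31.2]
PL [498.3  41.1]
TT [421.3 267.4]
FR [237.   38.2]
FL [493.5  37.2]
GB [386.  363.2]
CR [164. 134.]
```

View pics/w7.png

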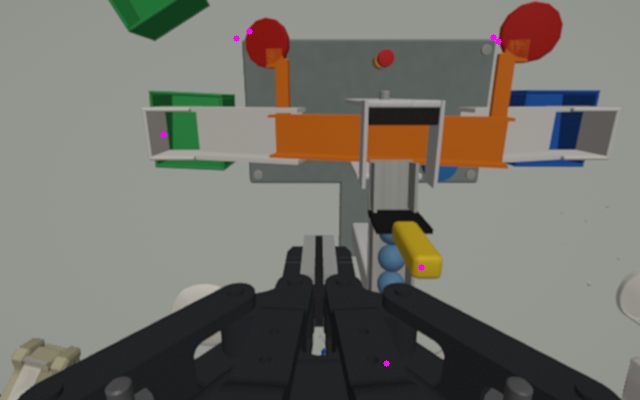

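View pics/sc7.png

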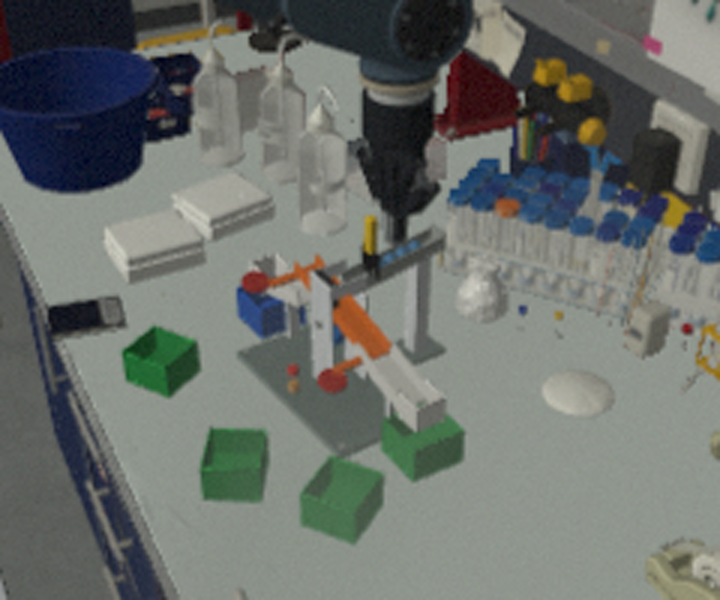

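>>> {"op": "servo_tool", "data": {
  "deltas": [
    {"x": -2, "y": 12, "z": 0, "ax": 0, "ay": 0, "az": 0, "hand": 0},
    {"x": -2, "y": 12, "z": 0, "ax": 0, "ay": 0, "az": 0, "hand": 0},
    {"x": -2, "y": 12, "z": 0, "ax": 0, "ay": 0, "az": 0, "hand": 0},
    {"x": -2, "y": 10, "z": 0, "ax": 0, "ay": 0, "az": 0, "hand": 0},
    {"x": -1, "y": 8, "z": 0, "ax": 0, "ay": 0, "az": 0, "hand": 0}
  ]
}}

```text
clock: 8.45
eef_pos: [0.6325, 0.0801, 0.1812]
tool_rot: [0.651, 0.76, 0.0, 0.0]
contact_force: [0.1, -1.1, 1.7]
width: -0.0001
```

```bash
python3 wr.py 8
```

```text
8.45 [0.63250661 0.08007746 0.1811782 ] -7.145393164707118e-05 toolx yaw 1.7250980158742426 cam [0.56163023 0.06984645 0.35373473]
PR [157.9  28.7]
PL [419.1  38.7]
TT [294.2 260.1]
FR [178.5  35.5]
FL [432.9  34.8]
GB [301.2 355.6]
CR [ 94.1 130.4]
```

View pics/w8.png

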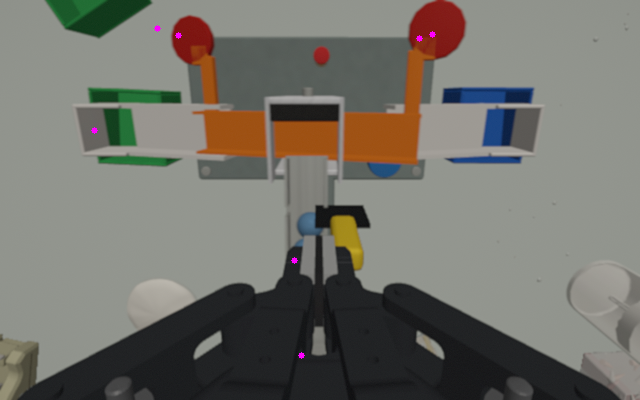

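View pics/sc8.png

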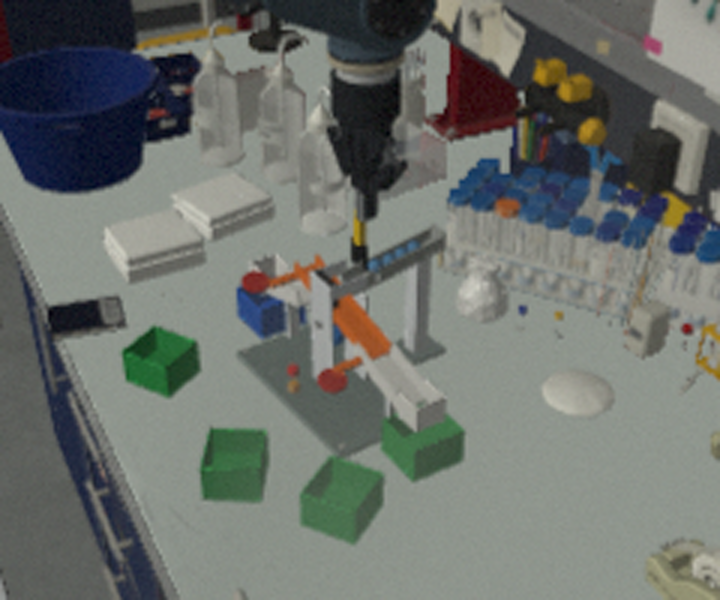

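>>> {"op": "servo_tool", "data": {
  "deltas": [
    {"x": -1, "y": 6, "z": 0, "ax": 0, "ay": 0, "az": 0, "hand": 0},
    {"x": -1, "y": 5, "z": 0, "ax": 0, "ay": 0, "az": 0, "hand": 0},
    {"x": 0, "y": 0, "z": 0, "ax": 0, "ay": 0, "az": 0, "hand": 0},
    {"x": 0, "y": 0, "z": 0, "ax": 0, "ay": 0, "az": 0, "hand": 0}
  ]
}}

```text
clock: 8.88
eef_pos: [0.6309, 0.0897, 0.1808]
tool_rot: [0.651, 0.759, 0.0, 0.0]
contact_force: [0.4, 0.4, 3.0]
width: 0.0001
```

```bash
python3 wr.py 9
```

```text
8.8833 [0.630854   0.08970326 0.18075641] 0.00010612841379630488 toolx yaw 1.7241239697371962 cam [0.5600229  0.07944728 0.35332997]
PR [141.2  29. ]
PL [405.5  38.8]
TT [272.5 260.9]
FR [167.8  35.8]
FL [422.4  34.8]
GB [286.7 356.3]
CR [ 81.1 130.9]
```

View pics/w9.png

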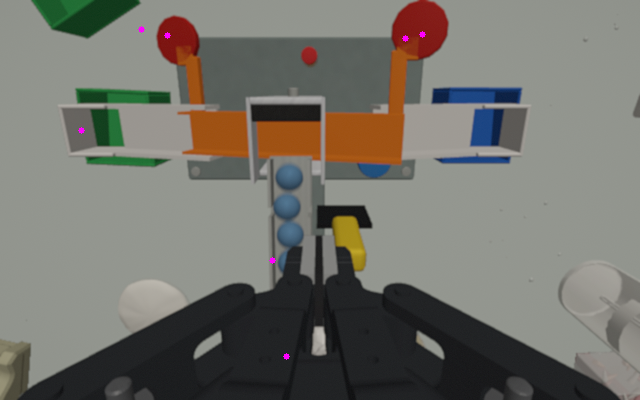

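View pics/sc9.png

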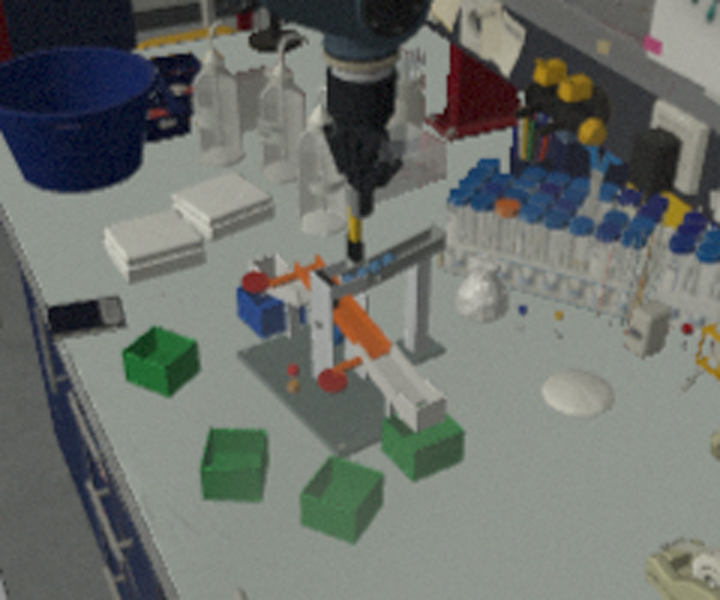

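>>> {"op": "servo_tool", "data": {
  "deltas": [
    {"x": 0, "y": 3, "z": 0, "ax": 0, "ay": 0, "az": 0, "hand": 0},
    {"x": -1, "y": 3, "z": 0, "ax": 0, "ay": 0, "az": 0, "hand": 0},
    {"x": 0, "y": 0, "z": 0, "ax": 0, "ay": 0, "az": 0, "hand": 0},
    {"x": 0, "y": 0, "z": 0, "ax": 0, "ay": 0, "az": 0, "hand": 0}
  ]
}}

```text
clock: 9.32
eef_pos: [0.6298, 0.0954, 0.1807]
tool_rot: [0.651, 0.759, 0.0, 0.0]
contact_force: [0.6, 0.2, 5.1]
width: -0.0004
```

```bash
python3 wr.py 10
```

```text
9.3167 [0.62979755 0.09535942 0.18072982] -0.00038781275711382727 toolx yaw 1.7239693982850564 cam [0.55900164 0.08519785 0.3533238 ]
PR [131.8  29.4]
PL [397.6  39.1]
TT [259.7 261.3]
FR [161.8  36.1]
FL [416.4  35.1]
GB [278.2 356.5]
CR [ 73.9 131.2]
```

View pics/w10.png

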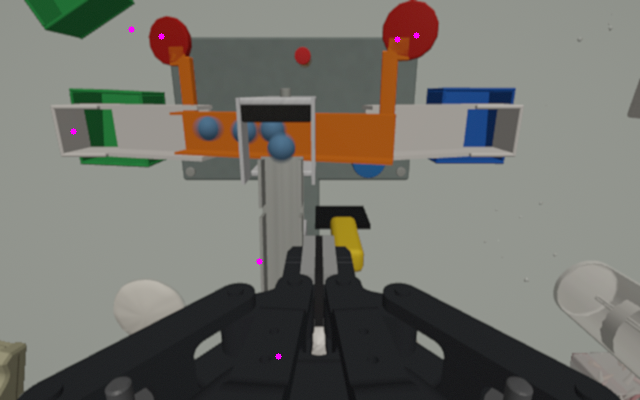

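>>> {"op": "servo_tool", "data": {
  "deltas": [
    {"x": 2, "y": -10, "z": 0, "ax": 0, "ay": 0, "az": 0, "hand": 0},
    {"x": 2, "y": -15, "z": 0, "ax": 0, "ay": 0, "az": 0, "hand": 0},
    {"x": 0, "y": 0, "z": 20, "ax": 0, "ay": 0, "az": 0, "hand": 0},
    {"x": 0, "y": 0, "z": 30, "ax": 0, "ay": 0, "az": 0, "hand": 0},
    {"x": 0, "y": 0, "z": 30, "ax": 0, "ay": 0, "az": 0, "hand": 0},
    {"x": -20, "y": -20, "z": 20, "ax": 0, "ay": 0, "az": 0, "hand": 0},
    {"x": -30, "y": -20, "z": 0, "ax": 0, "ay": 0, "az": 0, "hand": 0},
    {"x": 0, "y": 0, "z": 0, "ax": 0, "ay": 0, "az": 0, "hand": 0}
  ]
}}

```text
clock: 10.08
eef_pos: [0.58, 0.0282, 0.2808]
tool_rot: [0.651, 0.759, -0.001, -0.001]
contact_force: [0.1, -0.7, -1.0]
width: -0.0001
```

```bash
python3 wr.py 11
```

```text
10.0833 [0.58001575 0.02819801 0.28076428] -5.841700397400209e-05 toolx yaw 1.722647225426997 cam [0.50962852 0.0182299  0.45353752]
PR [261.  118.8]
PL [427.9 115.3]
TT [359.7 268.9]
FR [248.9 100.4]
FL [436.5  99.4]
GB [350.2 331. ]
CR [200.4 176.1]
```

View pics/w11.png

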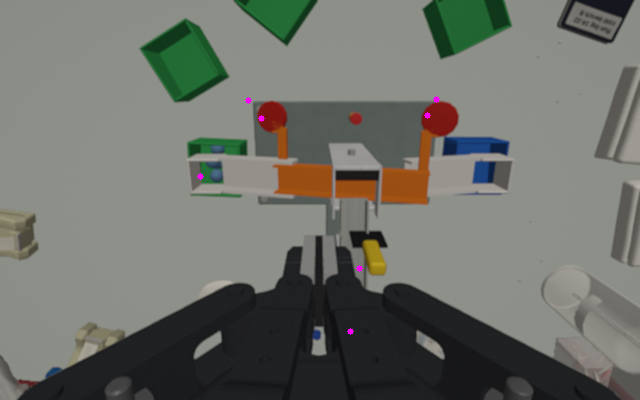

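View pics/sc11.png

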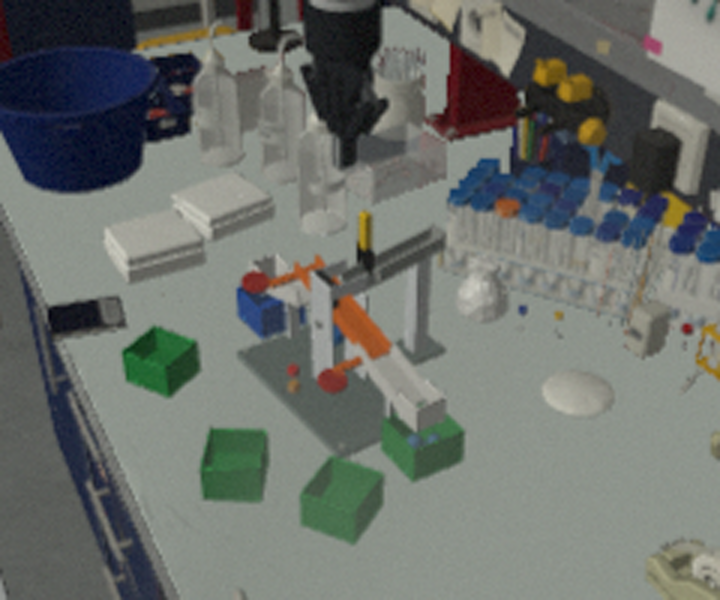

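```bash
python3 - <<'E'
from fit import *
for e,u in (([.58,.0282,.2808],(346,165)),([.6396,.0243,.1769],(400,238)),([.6434,.0274,.2441],(400,188)),([.5359,-.0292,.1495],(327,316))):
  for dz in(0,.01,.02,.03): print(dz,((proj('scene',np.array(e)+[0,0,dz])-[200,70])*3).round(),u)
for s in(0,.01,.02,.03,.038):
  q=[.5903,.0646,.1564]
  print(s,((proj('scene',w(q,[.045,s,.217]))-[200,70])*3).round(),((proj('scene',w(q,[.045,s,.171]))-[200,70])*3).round())
  d=np.load('wr_11.npz');K,M=d['K'],d['M']
  for z in(.217,.171):
    X=M[:3,:3]@w(q,[.045,s,z])+M[:3,3];print((K@X/X[2])[:2].round())
E
python3 - <<'E'
import cv2,numpy as np
a=[cv2.imread(f'pics/sc{n}.png')[130:290,310:440] for n in(7,8,9,11)]
cv2.imwrite('pics/cmp3.png',cv2.resize(np.hstack(a),(800,246)))
E
```

```text
0 [342. 191.] (346, 165)
0.01 [342. 183.] (346, 165)
0.02 [341. 174.] (346, 165)
0.03 [341. 165.] (346, 165)
0 [392. 265.] (400, 238)
0.01 [392. 257.] (400, 238)
0.02 [392. 249.] (400, 238)
0.03 [393. 241.] (400, 238)
0 [395. 210.] (400, 188)
0.01 [395. 202.] (400, 188)
0.02 [395. 193.] (400, 188)
0.03 [396. 185.] (400, 188)
0 [328. 332.] (327, 316)
0.01 [327. 325.] (327, 316)
0.02 [327. 317.] (327, 316)
0.03 [327. 309.] (327, 316)
0 [370. 215.] [370. 250.]
[362. 269.]
[355. 244.]
0.01 [365. 212.] [365. 247.]
[374. 269.]
[366. 244.]
0.02 [360. 208.] [360. 243.]
[387. 269.]
[377. 244.]
0.03 [355. 205.] [355. 239.]
[400. 269.]
[388. 244.]
0.038 [351. 202.] [351. 236.]
[410. 269.]
[397. 244.]
```

View pics/cmp3.png

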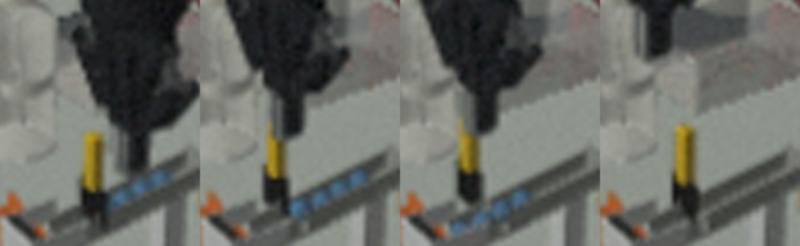

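>>> {"op": "servo_tool", "data": {
  "deltas": [
    {"x": 20, "y": -2, "z": 0, "ax": 0, "ay": 0, "az": 0, "hand": 0},
    {"x": 20, "y": -1, "z": 0, "ax": 0, "ay": 0, "az": 0, "hand": 0},
    {"x": 20, "y": -1, "z": 0, "ax": 0, "ay": 0, "az": 0, "hand": 0},
    {"x": 0, "y": 0, "z": -30, "ax": 0, "ay": 0, "az": 0, "hand": 0},
    {"x": 0, "y": 0, "z": -30, "ax": 0, "ay": 0, "az": 0, "hand": 0},
    {"x": 0, "y": 0, "z": -30, "ax": 0, "ay": 0, "az": 0, "hand": 0},
    {"x": 0, "y": 0, "z": -20, "ax": 0, "ay": 0, "az": 0, "hand": 0},
    {"x": 0, "y": 0, "z": -10, "ax": 0, "ay": 0, "az": 0, "hand": 0},
    {"x": 0, "y": 0, "z": 0, "ax": 0, "ay": 0, "az": 0, "hand": 0}
  ]
}}

```text
clock: 10.93
eef_pos: [0.6428, 0.0269, 0.1576]
tool_rot: [0.651, 0.759, -0.001, -0.002]
contact_force: [0.1, -0.3, 0.2]
width: -0.0001
```

```bash
python3 wr.py 12
```

```text
10.9333 [0.64282909 0.02685681 0.15757762] -0.00014152487503050383 toolx yaw 1.7243333099859985 cam [0.57291177 0.01661739 0.33052459]
PR [238.3  17.1]
PL [511.4  30.5]
TT [431.8 284. ]
FR [229.3  29.8]
FL [503.   28.8]
GB [389.2 382.7]
CR [148.5 131.7]
```

View pics/w12.png

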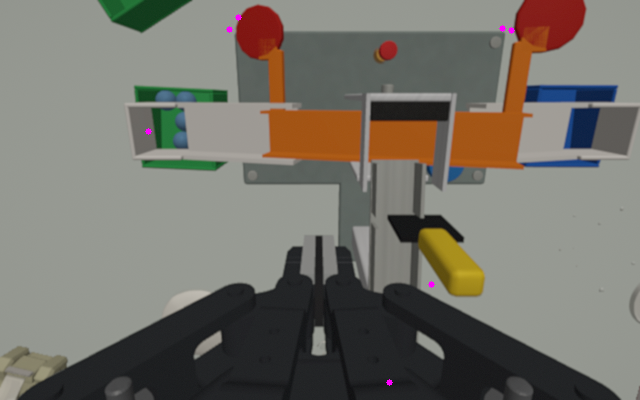

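View pics/sc12.png

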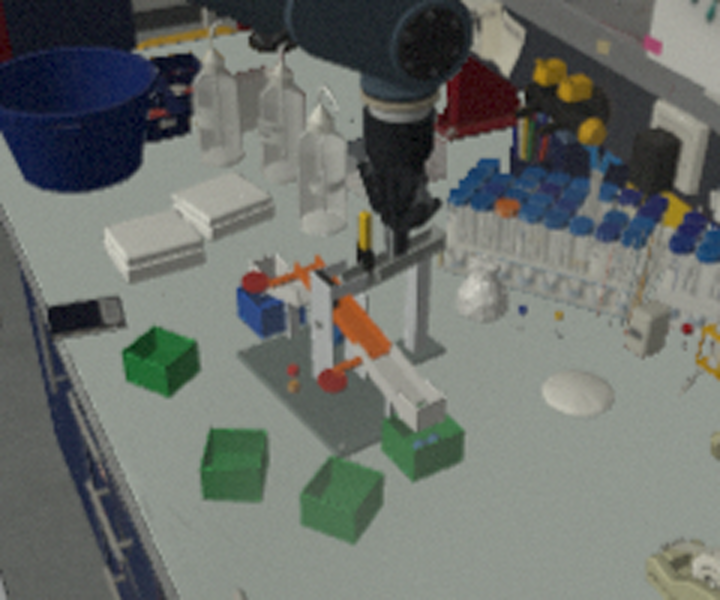

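>>> {"op": "servo_tool", "data": {
  "deltas": [
    {"x": -2, "y": 12, "z": 0, "ax": 0, "ay": 0, "az": 0, "hand": 0},
    {"x": -2, "y": 12, "z": 0, "ax": 0, "ay": 0, "az": 0, "hand": 0},
    {"x": -2, "y": 12, "z": 0, "ax": 0, "ay": 0, "az": 0, "hand": 0},
    {"x": -2, "y": 10, "z": 0, "ax": 0, "ay": 0, "az": 0, "hand": 0},
    {"x": -1, "y": 8, "z": 0, "ax": 0, "ay": 0, "az": 0, "hand": 0},
    {"x": 0, "y": 0, "z": 0, "ax": 0, "ay": 0, "az": 0, "hand": 0}
  ]
}}

```text
clock: 11.53
eef_pos: [0.6343, 0.0824, 0.1608]
tool_rot: [0.65, 0.76, 0.0, -0.0]
contact_force: [0.1, -0.0, 0.4]
width: -0.0002
```

```bash
python3 wr.py 13
```

```text
11.5333 [0.63433701 0.08242958 0.16083992] -0.00022636600605141445 toolx yaw 1.7258201741897838 cam [0.56359524 0.07208082 0.33344417]
PR [136.6  17.3]
PL [425.1  30.6]
TT [285.3 279.8]
FR [166.7  29. ]
FL [438.3  28.5]
GB [296.  377.6]
CR [ 72.5 130.2]
```

View pics/w13.png

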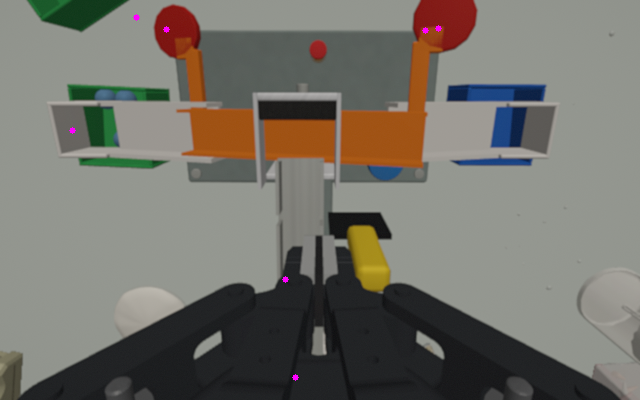

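View pics/sc13.png

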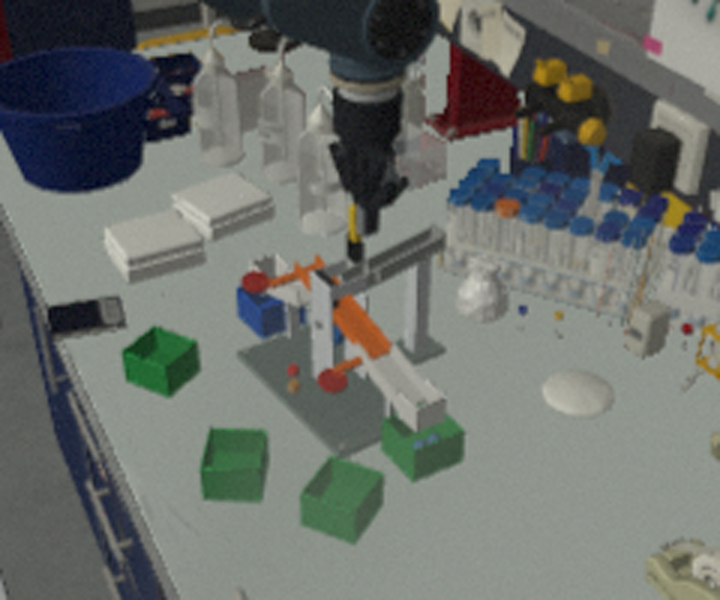

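>>> {"op": "servo_tool", "data": {
  "deltas": [
    {"x": 0, "y": 3, "z": 0, "ax": 0, "ay": 0, "az": 0, "hand": 0},
    {"x": -1, "y": 3, "z": 0, "ax": 0, "ay": 0, "az": 0, "hand": 0},
    {"x": 0, "y": 0, "z": 0, "ax": 0, "ay": 0, "az": 0, "hand": 0}
  ]
}}

```text
clock: 11.88
eef_pos: [0.6336, 0.0865, 0.1605]
tool_rot: [0.651, 0.759, 0.0, 0.0]
contact_force: [0.1, 0.1, -0.9]
width: -0.0001
```

>>> {"op": "servo_tool", "data": {
  "deltas": [
    {"x": 0, "y": 3, "z": 0, "ax": 0, "ay": 0, "az": 0, "hand": 0},
    {"x": 0, "y": 2, "z": 0, "ax": 0, "ay": 0, "az": 0, "hand": 0}
  ]
}}

```text
clock: 12.05
eef_pos: [0.6335, 0.0895, 0.1605]
tool_rot: [0.651, 0.759, -0.002, 0.001]
contact_force: [-1.8, -19.9, 3.0]
width: 0.0001
```

```bash
python3 wr.py 14
```

```text
12.05 [0.63353441 0.08949997 0.16046199] 9.854571321585363e-05 toolx yaw 1.723942704727499 cam [0.56292834 0.07995178 0.33317143]
PR [123.5  17.2]
PL [414.7  29.9]
TT [266.5 279.4]
FR [159.3  29.3]
FL [430.8  28. ]
GB [284.6 377.8]
CR [ 63.3 130.3]
```

View pics/w14.png

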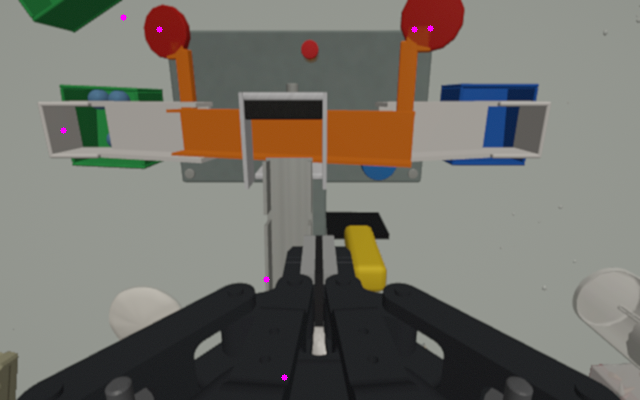

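At the stop (-20 N in y). Back off to the right, then up and away.

>>> {"op": "servo_tool", "data": {
  "deltas": [
    {"x": 1, "y": -6, "z": 0, "ax": 0, "ay": 0, "az": 0, "hand": 0},
    {"x": 3, "y": -20, "z": 0, "ax": 0, "ay": 0, "az": 0, "hand": 0},
    {"x": 4, "y": -25, "z": 0, "ax": 0, "ay": 0, "az": 0, "hand": 0},
    {"x": 0, "y": 0, "z": 30, "ax": 0, "ay": 0, "az": 0, "hand": 0},
    {"x": 0, "y": 0, "z": 35, "ax": 0, "ay": 0, "az": 0, "hand": 0},
    {"x": 0, "y": 0, "z": 35, "ax": 0, "ay": 0, "az": 0, "hand": 0},
    {"x": -20, "y": -20, "z": 30, "ax": 0, "ay": 0, "az": 0, "hand": 0},
    {"x": -30, "y": -20, "z": 20, "ax": 0, "ay": 0, "az": 0, "hand": 0},
    {"x": -30, "y": -20, "z": 20, "ax": 0, "ay": 0, "az": 0, "hand": 0},
    {"x": 0, "y": 0, "z": 0, "ax": 0, "ay": 0, "az": 0, "hand": 0},
    {"x": 0, "y": 0, "z": 0, "ax": 0, "ay": 0, "az": 0, "hand": 0}
  ]
}}

```text
clock: 13.07
eef_pos: [0.5613, -0.0203, 0.3322]
tool_rot: [0.652, 0.759, 0.001, 0.001]
contact_force: [0.3, 0.3, -1.3]
width: 0.0002
```

```bash
python3 wr.py 15
```

```text
13.0667 [ 0.56134319 -0.0203074   0.33222522] 0.0001747812274572723 toolx yaw 1.7224449452675954 cam [ 0.49006657 -0.03035114  0.50462855]
PR [310.5 138.5]
PL [449.9 133.3]
TT [399.7 265.5]
FR [288.2 117.1]
FL [454.2 116.3]
GB [384.  318.9]
CR [251.1 185.4]
```

View pics/w15.png

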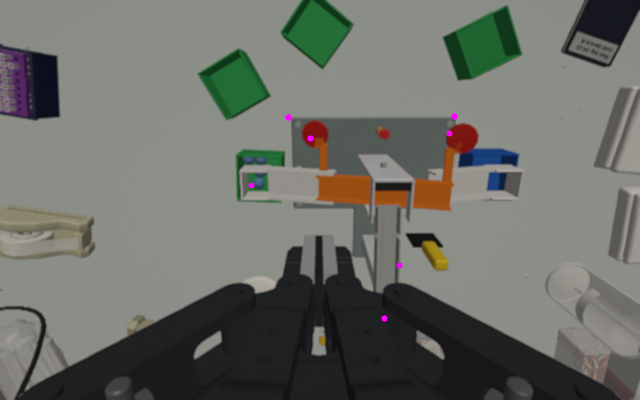

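View pics/sc15.png

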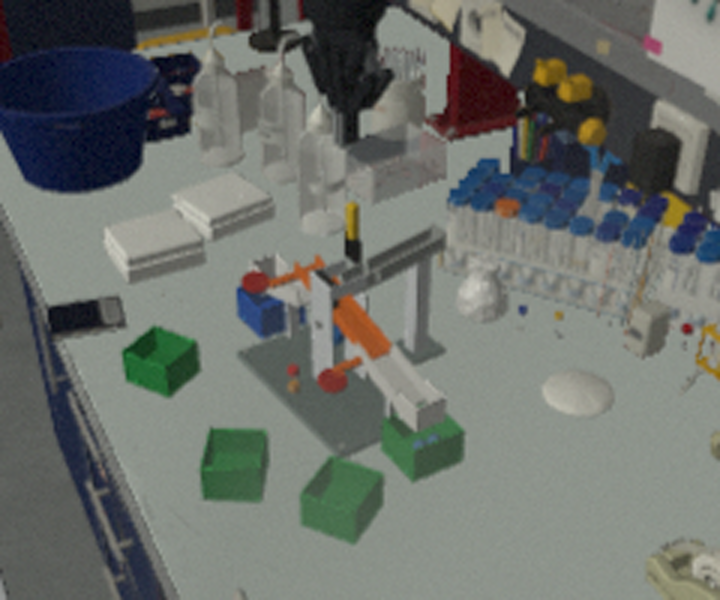

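```bash
python3 - <<'E'
import cv2
a=cv2.imread('pics/w15_raw.png')[130:220,210:350];b=cv2.imread('pics/w12_raw.png')[70:180,110:260]
cv2.imwrite('pics/z.png',cv2.hconcat([cv2.resize(a,(390,300)),cv2.resize(b,(390,300))]))
from cell import job_done
E
```

```text
(no output)
```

View pics/z.png

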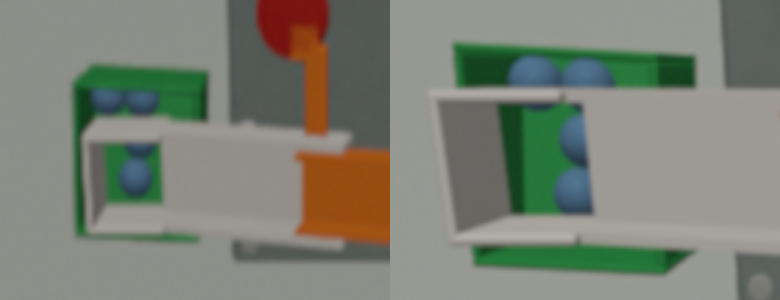

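```bash
python3 -c "
from cell import job_done
print(job_done())"
```

```text
the job is handed in; nothing more can be done
None
```

The sorter is switched to its right-hand chute, and all four balls are in the green box beneath it. I handed the job in at about 13 s on the robot's clock; the hand-in reports no verdict.

- **Gate:** my first press stopped short and the gate fell back, because the fingertips are about 20–25 mm higher than the reported tool point. A deeper press took it fully over. It stayed over in every later picture.
- **Shutter:** the first push caught only the top of the yellow tab. It opened the shutter far enough to release all four balls. When I backed away, the tab came back to about 10 mm. I pushed again lower down until it met the stop (about 20 N), then backed clear.

**Last checks:**
- The last pictures show four balls in the green box, which look at rest, and the gate over to the right.
- The tab is where I calculated it should be at 38 mm open.
- No box or bystander that shows in the pictures looks moved, but I did not measure them.
- The hand is well clear, with the force reading only noise.

**Not confirmed:**
- I did not measure how far the shutter opened on the first push; from the pictures I judged it past 30 mm. The second push went to the stop with the gate still over.
- I checked the ball positions by eye, not by measurement.

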